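# Shut the curing cabinet and hold up the lens carrier

### The job

The lens barrels have come out of the curing cabinet: first push the cabinet's door shut until it snaps home on its catch. Then take the blue carrier by its bar, lift it with its three barrels about 10 cm straight up off the bench, and hold it level and still in the air for at least two seconds; finish while still holding it there. Spill no barrel, and leave the other things on the bench where they are.

Things in the scene. Friction and masses are not known exactly. Their poses are not given: they have to be found in the camera images.
- door (a joint): angle (rad) of the cabinet's white door with amber window: 0 = shut, grows as it opens towards the robot; starts at 0.45 to 1.0. It stays where it is left (0.12 N m of friction). A sprung roller catch resists over the last 15 mm of the door edge's travel (5 N at the push point carries it over); below about 0.025 rad it pulls the door home to 0, let go earlier it springs back
- door_hinge (a point): point on the door's upright hinge line, 108 mm above the bench, at the left end (+y side) of the cabinet's front face. Seen from above the door swings about this line. In the cabinet's frame the door runs from here along -y when shut; at angle a it runs along (-sin a, -cos a) and its outer face looks along (-cos a, sin a)
- door_push (a point): a point on the door's outer face suited for pushing, 180 mm from the hinge line and 140 mm above the bench; it moves with the door. The door panel is 260 mm wide, 14 mm thick (its outer face lies 14 mm in front of the hinge line), from 34 to 182 mm above the bench; a black upright grip strip 10 mm wide, 90 mm tall stands 14 mm out from the face along the free edge, 245 to 255 mm from the hinge
- cabinet: white bench-top curing cabinet, fixed, 240 mm deep (x), 270 mm wide (y), 190 mm tall. Origin: bottom of the middle of its front face; its x axis points into the cabinet (away from the robot), z up; yaw within 0.12
- carrier: blue tray of six pockets (3 along x, 2 along y) with an aluminium carrying bar over its middle; 190 mm (x) by 130 mm (y), walls 30 mm high and 4 mm thick, floor 4 mm, about 350 g (hidden scale 0.8 to 1.2, barrels likewise). Origin: centre of its underside; z up. Stands on the bench. Pocket centres at x = -62, 0, 62 mm and y = -32, 32 mm
- carrier_bar (a point): centre of the carrying bar, 104 mm above the carrier's underside. The bar is flat, runs along the carrier's x, 12 mm thick (y), 16 mm tall (96 to 112 mm above the underside), 146 mm long, on two posts 70 mm either side of the centre. Grip it across its thickness from above
- barrel_a: black lens barrel standing in a pocket of the carrier: cylinder 40 mm across, 50 mm tall, about 120 g. Origin: centre of its underside, z up its axis. The three barrels are shared out at random among three of the pockets
- barrel_b: the same as barrel_a
- barrel_c: as barrel_a, but only 30 mm tall and about 50 g; origin at the centre of its underside
- bin: blue open bin, fixed, 260 (x) by 190 (y) by 60 mm, holding the spools, on the right of the bench; origin at centre of its underside. Leave alone
- spool_a: black spool 44 mm across, 75 mm tall, standing in the bin; origin at centre of underside. Leave alone
- spool_b: as spool_a
- spool_c: as spool_a
- bottle: white glue bottle with red cap, 52 mm across, 130 mm tall, beyond the carrier; origin at centre of underside. Leave alone
- driver: screwdriver with yellow handle lying on the left of the bench; origin on the bench under its middle, along x. Leave alone
- ring: black lens ring 52 mm across, 12 mm high, lying near the robot; origin at centre of underside. Leave alone

How it is judged (in metres and radians):
On the way, in this order (a step that is already met when the one before it is completed fails the run):
1. the door is shut, home on its catch (value of joint door below 0.015 rad and velocity of joint door between -0.05 and 0.05 rad/s), for 0.2 s.
2. the carrier is held level and still, clear of the bench, for two seconds (1.8 s suffices) (height (world z) of carrier between 0.06 and 0.16 m and distance of carrier from where it was at the start of the episode below 0.17 m and angle between carrier's own z axis and vertical below 0.1 rad and linear speed of carrier below 0.03 m/s and angular speed of carrier below 0.15 rad/s and contact force between carrier and the fingers above 2 N and contact force between carrier and cabinet below 0.2 N and contact force between carrier and bin below 0.2 N and value of joint door below 0.015 rad and horizontal distance between each of barrel_a, barrel_b, barrel_c and carrier below 0.09 m and z of barrel_a in the frame of carrier between -0.005 and 0.015 m and angle between each of barrel_a, barrel_b, barrel_c's own z axis and vertical below 0.2 rad and z of barrel_b in the frame of carrier between -0.005 and 0.015 m and z of barrel_c in the frame of carrier between -0.005 and 0.015 m), for 1.8 s.
At the end, for the whole second after the job is handed in: Door shut on its catch (under 0.015 rad). Carrier held by the fingers, underside 60 to 160 mm above the bench, within 170 mm of its start, tilted under 0.1 rad, slower than 0.03 m/s and 0.15 rad/s, touching neither cabinet nor bin; the three barrels upright on its floor (all of step 2 and velocity of joint door between -0.05 and 0.05 rad/s); the arm keeps its last pose, push and grip.
It fails at once if the carrier tips more than 0.35 rad (angle between carrier's own z axis and vertical above 0.35 rad).
It fails at once if a barrel leaves the carrier (horizontal distance between any of barrel_a, barrel_b, barrel_c and carrier above 0.12 m).
It fails at once if a bystander is moved more than 30 mm (distance of any of bottle, driver, ring, spool_a, spool_b, spool_c from where it was at the start of the episode above 0.03 m).
It also fails if it takes over 51 s, if anything falls off the work surface, if the arm or the gripper's body presses on something with over 40 N, if the wrist force passes 120 N, or if a joint passes its speed limit or range.

### The arm

A 6-joint arm with a two-finger parallel gripper is mounted at the origin on the work surface. World frame = base frame: x ahead of the robot, y to its left, z up, the work surface at z = 0. Lengths are in mm, angles in degrees, forces in N, time in s.
With the tool pointing down it reaches from about 300 to 1000 mm from the base axis. Payload 5.1 kg.
Tool frame: the origin (TCP) lies at the very end of the fingers, on their centre line; the grasp point (between the pads) lies grasp_offset behind it (grasp_offset is the distance from the TCP to the grasp point, in mm); z points along the fingers, y is the line along which they close (so a half turn about z gives the same grasp; the last joint's range is limited). The gripper opens to 95 mm and grips with 3 to 60 N. Pads are 20 mm wide; open, the fingers measure 119 mm over their backs; the gripper's body (75 mm by 180 mm) begins 59 mm behind the grasp point.
Start: joints at [-74.003, 7.093, 94.555, -0, 78.352, -4.733], TCP at [230.04, -607.919, 214.656] pointing down, gripper open.
Joint ranges: [-149.61, 149.61], [-58.7, 133.49], [1.44, 155.28], [-77.14, 257.14], [18.33, 153.61], [-166.67, 166.67]. Speed limits (degrees/s): [147.25, 147.25, 180, 180, 180, 180].

### API

Orientations are given as a 3x3 rotation matrix whose columns are the frame's x, y, z axes.
In Python, from plant import state, snapshot, camera_info, sign_off, grasp_offset gives the robot as it stands.
- The arm moves only by the tool drive_tool, never from a script. Its argument "steps" is a list of rows, each an object with "slide": the shift along the tool's x, y, z in mm, a list of three; "yaw": the turn about the tool's z in degrees; "fingers": the finger opening in mm, from 0 to 95.1. A call has 1 to 8 rows; each row shifts and turns the commanded pose from where the row before left it, along the tool's axes as they then stand; what a row does not reach is not made up. A row lasts 1/12 s, in which the tool goes at most 41.7 mm and 7.16 degrees, less where a joint would pass 70% of its speed; a pose out of reach is approached as far as the arm can. A call is refused whole if a number of a shift passes 41.7 or a number of a turn 7.16, either way. A call with a gripper value outside its range is refused whole. The fingers move at their own pace and stop on an object; "force" is the grip in N (left out, the last holds). Time passes only in rows, so rows that do not move let the fingers close. It gives the time, the measured TCP pose, the force, the opening and the grip force at its end, in the units of the state.
- state(): the state, without advancing time (a new reading comes with each control period).
- snapshot(name): name is "side" or "top" or "wrist"; returns (picture, depth): 384x512x3 uint8, blue, green, red; 384x512 float32, mm along the optical axis (not along the pixel's ray), 0 where there is no reading.
- camera_info(name): a dict with "fx", "fy", "cx", "cy" (pixels), "view" (4x4, takes a point from world to camera coordinates). Camera axes: x right, y up, looking along -z (the intrinsics and any distortion apply to the point x, -y, -z); pixel columns grow to the right and rows downward; lengths in mm; the calibration is good to about 2 mm. A picture is of the moment at which its call begins: read the wrist's pose just before it. camera_info takes no time and is no camera call; for the wrist camera it gives the pose at the moment of the call.
- sign_off(): hands the job in; it is judged then, once.
The state is a dict: "time": time; "q": joint angles; "joint_vel": joint speeds; "joint_efforts": joint torques, N m; "tool_pos": TCP position; "tool_rot": TCP orientation; "ft_force": force on the tool from outside, world axes, zero at the start; "moment": the same for the moment, N m; "finger_gap": finger opening in mm; "finger_force": force on a finger pad.
Only numpy, scipy, OpenCV 4.12 (cv2) and the standard library are available. Lean on these libraries where they do the work, as an engineer would, in place of code of your own. Each camera call takes 0.05 s, during which the arm holds its last target. There are 200 camera calls.

## Working session

There is one attempt and no reset: what is moved stays moved. The work goes in short steps, Python scripts to look and compute and a tool call to move; the robot and the scene stay as the last step left them, time stands still between calls to the robot, and variables do not carry over. Pictures are saved under pics/ and viewed, at most 10 in all, crops included, and the job is handed in when it is done.

Besides the shell and the picture viewer there is one more tool, called after "Call:" as name([rows], argument=value, ...), one row to a line, values as JSON. drive_tool: Moves the arm, as the interface text tells. Its arguments: {"type":"object","properties":{"steps":{"type":"array"},"force":{"type":"number"}},"required":["steps"]}

```bash
mkdir -p pics; cat > h.py <<'E'
import numpy as np, cv2
from plant import *
def cloud(n):
    p,d=snapshot(n); c=camera_info(n); 
    v,u=np.mgrid[0:384,0:512]
    X=np.stack([(u-c['cx'])/c['fx']*d,-(v-c['cy'])/c['fy']*d,-d,np.ones_like(d)],-1)
    W=X@np.linalg.inv(np.array(c['view'])).T
    W=W[...,:3]; W[d<=0]=np.nan
    return p,W
E
python3 - <<'E'
from h import *
s=state();print(s['time'],s['tool_pos'],np.round(s['tool_rot'],3).tolist(),s['finger_gap'],grasp_offset)
for n in('side','top'):
    p,W=cloud(n);cv2.imwrite(f'pics/{n}0.png',p);np.savez(f'{n}0.npz',p=p,W=W)
    c=camera_info(n);print({k:c[k] for k in c if k!='view'}, np.round(np.linalg.inv(c['view']),2).tolist())
E
```

```text
0.0 [ 229.86719033 -607.33126314  213.42383476] [[0.935, 0.354, -0.001], [0.354, -0.935, 0.002], [0.0, -0.002, -1.0]] 94.86235070776085 18.8
{'fx': 369.1873424639719, 'fy': 369.1873424639719, 'cx': 258.82258750048106, 'cy': 199.60680782481043} [[-0.87, 0.37, -0.32, 107.1], [-0.49, -0.69, 0.54, 647.85], [-0.02, 0.62, 0.78, 1161.45], [0.0, 0.0, 0.0, 1.0]]
{'fx': 489.18434290787224, 'fy': 489.18434290787224, 'cx': 252.45235730747743, 'cy': 195.08820046737776} [[-0.03, 0.99, -0.13, 346.93], [-1.0, -0.03, -0.0, -96.26], [-0.01, 0.13, 0.99, 1574.27], [0.0, 0.0, 0.0, 1.0]]
```

View pics/top0.png

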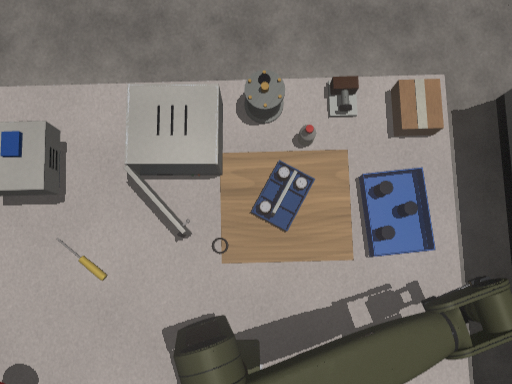

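View pics/side0.png

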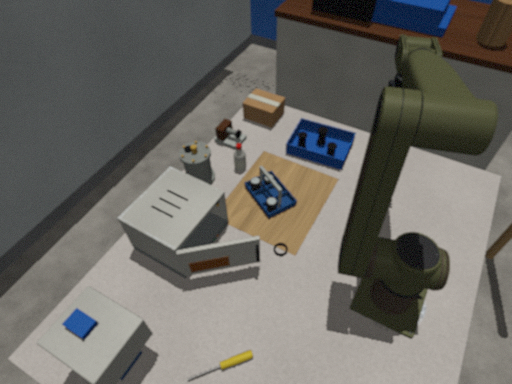

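The top view shows the open door from the hinge (130,170) to the free edge (187,235), the carrier centred at about (283,195) with its bar running from (275,212) to (296,171), and the ring at (220,245). The side view agrees. Next I measure positions from both depth clouds.

```bash
cat > m.py <<'E'
from h import *
def meas(n):
    z=np.load(n+'0.npz');p,W=z['p'].astype(int),z['W'];X,Y,Z=np.moveaxis(W,-1,0)
    f=np.isfinite(Z); print(n,'bench z',np.nanmedian(Z[f&(abs(Z)<15)]))
    b,g,r=np.moveaxis(p,-1,0)
    # carrier: seed by world region
    C=f&(X>350)&(X<650)&(Y>-330)&(Y<-60)
    bar=C&(Z>90)&(Z<122)&(np.hypot(X-470,Y+190)<150); P=W[bar]
    print('bar',bar.sum()); 
    if bar.sum()>10:
        m=np.median(P,0);(c,sz,a)=cv2.minAreaRect(P[:,:2].astype(np.float32));_,_,V=np.linalg.svd(P[:,:2]-P[:,:2].mean(0))
        print(' rect',c,sz,a,'mean',P.mean(0),'zmax/med',np.percentile(P[:,2],[50,95]),'dir',np.degrees(np.arctan2(V[0,1],V[0,0]))%180)
    bl=C&(b>1.5*r)&(b>g+15)&(Z>3)&(Z<45);P=W[bl];print('blue',bl.sum(),cv2.minAreaRect(P[:,:2].astype(np.float32)),np.percentile(P[:,2],[5,50,98]))
    # cabinet top
    t=f&(Z>183)&(Z<200)&(X>480)&(Y<450)&(Y>-50);P=W[t];print('cabtop',t.sum(),cv2.minAreaRect(P[:,:2].astype(np.float32)),np.median(P[:,2]))
    # door top edge
    t=f&(Z>165)&(Z<195)&(X<560)&(X>200)&(Y>-50)&(Y<400);P=W[t];print('doortop',t.sum(),cv2.minAreaRect(P[:,:2].astype(np.float32)) if t.sum()>5 else '')
    if n=='side':
        t=f&(Z>45)&(Z<170)&(X<560)&(X>200)&(Y>-50)&(Y<400);P=W[t];print('door',t.sum(),cv2.minAreaRect(P[:,:2].astype(np.float32)))
    r_=C&(r>120)&(g<80)&(Z>60);
    for nm,v,u in(('bottle',133,308),('ring',245,213)) if n=='top' else(('bottle',148,240),):print(nm,W[v,u])
for n in('top','side'):meas(n)
E
python3 m.py
python3 - <<'E'
import cv2
t=cv2.imread('pics/top0.png')[70:280,115:365];cv2.imwrite('pics/topc.png',cv2.resize(t,None,fx=2.8,fy=2.8,interpolation=cv2.INTER_CUBIC))
E
```

```text
top bench z 0.6810860015400522
bar 194
 rect (550.0615234375, -190.40252685546875) (12.065950393676758, 145.5948486328125) 60.01603317260742 mean [ 549.10199882 -189.93084035  112.1445089 ] zmax/med [112.00037646 118.05361818] dir 149.98994645162225
blue 785 ((551.3180541992188, -189.5235137939453), (127.18109893798828, 187.7715606689453), 60.07904815673828) [ 3.42860408  7.31753474 35.19945461]
cabtop 7603 ((676.5162963867188, 138.3189697265625), (271.4572448730469, 389.433837890625), 88.13712310791016) 190.7983269977758
doortop 313 ((497.6942138671875, 161.3812713623047), (174.881103515625, 14.424866676330566), 40.702171325683594)
bottle [ 728.41131389 -268.54300415  117.99196858]
ring [399.23799154  35.68070418  14.65706942]
side bench z 1.662452764493537
bar 148
 rect (550.344482421875, -190.79969787597656) (13.663688659667969, 147.41433715820312) 60.640708923339844 mean [ 545.56225511 -186.30923707  109.52502188] zmax/med [111.60093408 116.17731531] dir 150.63078283599864
blue 699 ((547.8194580078125, -188.5449676513672), (130.2728729248047, 189.2860870361328), 59.919166564941406) [ 4.05790653 16.60964951 33.25332078]
cabtop 4793 ((676.0770874023438, 136.375), (273.3399963378906, 391.5882568359375), 88.58234405517578) 191.05970868923828
doortop 360 ((497.3619689941406, 160.6708984375), (174.18466186523438, 17.883403778076172), 41.00689697265625)
door 1056 ((490.0882873535156, 170.03492736816406), (175.8819122314453, 19.795120239257812), 40.62162780761719)
bottle [ 729.51036986 -269.61970228  119.81358219]
```

View pics/topc.png

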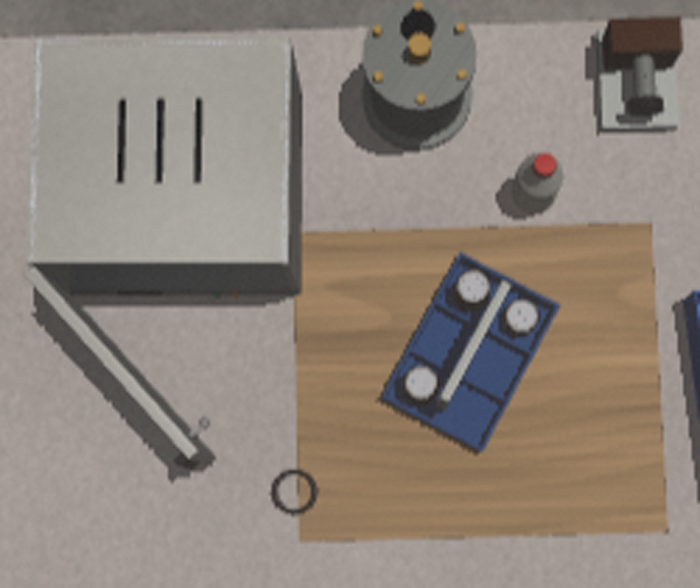

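The crop shows two barrels at the far end of the carrier, either side of the bar, and one at the near left. The carrier and bar measure 550,-190 with the bar along about -30°. Both views agree and the height of 112 mm matches. Next are the hinge, the cabinet yaw and the barrel heights.

```bash
cat > m2.py <<'E'
from h import *
for n in('top','side'):
    z=np.load(n+'0.npz');W=z['W'];p=z['p'].astype(int);X,Y,Z=np.moveaxis(W,-1,0);f=np.isfinite(Z)
    t=f&(Z>183)&(Z<200)&(X>575)&(X<900)&(Y<350)&(Y>-50);P=W[t][:,:2].astype(np.float32);r=cv2.minAreaRect(P)
    print(n,r);print(cv2.boxPoints(r).round(1).tolist())
    # front edge
    ys=np.arange(40,240,10);fx=[]
    for y in ys: fx.append(np.min(X[f&(Z>184)&(Z<197)&(abs(Y-y)<5)&(X>565)]))
    print(' front',np.polyfit(ys,fx,1),np.polyval(np.polyfit(ys,fx,1),[0,270]))
    t=f&(Z>175)&(Z<190)&(X<565)&(X>380)&(Y>0)&(Y<260);P=W[t][:,:2];m=P.mean(0);d=np.linalg.svd(P-m)[2][0];d*=-np.sign(d[0])
    s=(P-m)@d;print(' doortop',len(P),m,d,s.min(),s.max(),'end',m+d*s.max(),'ang',np.arctan2(-d[0],-d[1]),'width',np.ptp((P-m)@np.array([-d[1],d[0]])))
    u=np.array([.866,-.5]);v=np.array([.5,.866]);c=np.array([550.2,-190.5])
    for i in(-62,0,62):
        for j in(-32,32):
            q=c+u*i+v*j;k=f&(np.hypot(X-q[0],Y-q[1])<14);print('  pocket',i,j,np.nanmedian(Z[k]).round(1),k.sum(),p[k].mean(0).round())
E
python3 m2.py
```

```text
top ((722.8107299804688, 136.8757781982422), (271.5019836425781, 297.1769104003906), 88.44113159179688)
[[570.5999755859375, 5.199999809265137], [867.7000122070312, -2.9000000953674316], [875.0, 268.5], [578.0, 276.6000061035156]]
 front [-1.38926583e-01  6.40975592e+02] [640.97559176 603.46541429]
 doortop 305 [498.35350391 161.98002348] [-0.75366259 -0.65726152] -91.83914684137339 87.96715030799199 end [432.05595388 104.16260056] ang 0.8536169117538012 width 15.069359470617744
  pocket -62 -32 4.5 60 [112.  78.  63.]
  pocket -62 32 55.3 64 [170. 169. 171.]
  pocket 0 -32 3.4 59 [112.  78.  62.]
  pocket 0 32 4.5 58 [105.  75.  61.]
  pocket 62 -32 35.0 62 [170. 169. 170.]
  pocket 62 32 54.6 59 [169. 168. 169.]
side ((722.6158447265625, 135.36827087402344), (273.44964599609375, 298.2882995605469), 88.69219207763672)
[[570.4000244140625, 2.0999999046325684], [868.5999755859375, -4.699999809265137], [874.7999877929688, 268.70001220703125], [576.5999755859375, 275.5]]
 front [-1.42459789e-01  6.42124535e+02] [642.12453506 603.6603921 ]
 doortop 280 [498.23688908 163.13724718] [-0.75503298 -0.65568682] -89.96384612281402 89.37314307339517 end [430.75721884 104.53645532] ang 0.8557044112339792 width 17.941669863489004
  pocket -62 -32 6.5 27 [119.  76.  40.]
  pocket -62 32 55.9 33 [162. 165. 159.]
  pocket 0 -32 6.7 20 [118.  75.  41.]
  pocket 0 32 6.3 30 [117.  74.  40.]
  pocket 62 -32 34.5 6 [132. 135. 132.]
  pocket 62 32 57.2 26 [156. 158. 152.]
```

Call:
drive_tool([
  {"slide": [0,0,0],"yaw": 7.16,"fingers": 0},
  {"slide": [0,0,0],"yaw": 7.16,"fingers": 0},
  {"slide": [0,0,0],"yaw": 7.16,"fingers": 0},
  {"slide": [0,0,0],"yaw": 7.16,"fingers": 0},
  {"slide": [0,0,0],"yaw": 7.16,"fingers": 0},
  {"slide": [0,0,0],"yaw": 7.16,"fingers": 0},
  {"slide": [0,0,0],"yaw": 7.16,"fingers": 0},
  {"slide": [-10,-38,0],"yaw": 0.6,"fingers": 0},
], force=30)

```text
time: 0.77
tool_pos: [238.4, -572.9, 212.7]
tool_rot: [[0.862, -0.507, -0.001], [-0.507, -0.862, 0.0], [-0.001, 0.001, -1.0]]
ft_force: [0.7, 1.5, -0.2]
finger_gap: 47.2
finger_force: 0.0
```

Call:
drive_tool([
  {"slide": [-10,-38,0],"yaw": 0,"fingers": 0},
  {"slide": [-10,-38,0],"yaw": 0,"fingers": 0},
  {"slide": [-10,-38,0],"yaw": 0,"fingers": 0},
  {"slide": [-10,-38,0],"yaw": 0,"fingers": 0},
  {"slide": [-10,-38,0],"yaw": 0,"fingers": 0},
  {"slide": [-10,-38,0],"yaw": 0,"fingers": 0},
  {"slide": [-10,-38,0],"yaw": 0,"fingers": 0},
  {"slide": [-10,-38,0],"yaw": 0,"fingers": 0},
])

```text
time: 1.43
tool_pos: [322.4, -264.7, 214.1]
tool_rot: [[0.866, -0.501, -0.0], [-0.501, -0.866, 0.0], [-0.0, -0.0, -1.0]]
ft_force: [1.0, 0.1, 0.7]
finger_gap: 1.2
finger_force: 0.0
```

Call:
drive_tool([
  {"slide": [-10,-38,0],"yaw": 0,"fingers": 0},
  {"slide": [-10,-38,0],"yaw": 0,"fingers": 0},
  {"slide": [-10,-38,0],"yaw": 0,"fingers": 0},
  {"slide": [-10,-38,0],"yaw": 0,"fingers": 0},
  {"slide": [-10,-38,0],"yaw": 0,"fingers": 0},
  {"slide": [-10,-38,0],"yaw": 0,"fingers": 0},
  {"slide": [-10,-38,0],"yaw": 0,"fingers": 0},
  {"slide": [-10,-38,0],"yaw": 0,"fingers": 0},
])

```text
time: 2.1
tool_pos: [405.1, 38.7, 214.5]
tool_rot: [[0.866, -0.5, 0.0], [-0.5, -0.866, -0.0], [0.001, -0.0, -1.0]]
ft_force: [0.2, -1.0, -0.5]
finger_gap: 0.8
finger_force: 0.0
```

Call:
drive_tool([
  {"slide": [-10,-38,0],"yaw": 0,"fingers": 0},
  {"slide": [-10,-38,0],"yaw": 0,"fingers": 0},
  {"slide": [-10,-38,0],"yaw": 0,"fingers": 0},
  {"slide": [-5,-20,0],"yaw": 0,"fingers": 0},
  {"slide": [0,0,0],"yaw": 0,"fingers": 0},
])

```text
time: 2.52
tool_pos: [442.0, 173.5, 214.1]
tool_rot: [[0.869, -0.496, -0.001], [-0.496, -0.869, 0.001], [-0.001, -0.0, -1.0]]
ft_force: [-0.4, -0.1, -0.3]
finger_gap: 0.4
finger_force: 0.0
```

Call:
drive_tool([
  {"slide": [-4,-33,0],"yaw": 0,"fingers": 0},
  {"slide": [0,0,30],"yaw": 0,"fingers": 0},
  {"slide": [0,0,30],"yaw": 0,"fingers": 0},
  {"slide": [0,0,19],"yaw": 0,"fingers": 0},
  {"slide": [0,0,0],"yaw": 0,"fingers": 0},
])

```text
time: 2.93
tool_pos: [451.2, 199.0, 130.0]
tool_rot: [[0.866, -0.5, -0.01], [-0.5, -0.866, -0.003], [-0.007, 0.008, -1.0]]
ft_force: [-1.3, -0.1, -0.8]
finger_gap: 0.3
finger_force: 0.0
```

```bash
cat > plan.py <<'E'
from h import *
import sys
s=state();p=np.array(s['tool_pos']);R=np.array(s['tool_rot'])
H=np.array([633,271]);r=180
ph=np.arctan2(-(p[0]-H[0]),-(p[1]-H[1]))
print(s['time'],p.round(1),'ft',np.round(s['ft_force'],1))
for t in list(np.arange(.85,.1,-.075))+[.1,.06,.027]:
    d=np.array([-np.sin(t),-np.cos(t)]);n=np.array([-np.cos(t),np.sin(t)])
    # tool half extents 10 (x),12 (y): support in -n direction
    x,y=R[:2,0],R[:2,1];c=10*abs(x@n)+12*abs(y@n)
    q=H+r*d+(14+c)*n; D=np.array([*(q-p[:2]),0]); print(round(t,3),q.round(1),(R.T@D).round(1))
E
python3 plan.py
```

```text
2.9333 [451.2 199.  130. ] ft [-1.3 -0.1 -0.8]
0.85 [479.7 172.7] [37.8  8.5 -0.2]
0.775 [488.  161.1] [50.8 14.5 -0.2]
0.7 [497.2 150. ] [64.3 19.4 -0.3]
0.625 [507.3 139.7] [78.2 23.3 -0.3]
0.55 [518.2 130.3] [92.4 26.1 -0.4]
0.475 [528.8 122.2] [105.6  27.8  -0.5]
0.4 [539.5 115.1] [118.4  28.5  -0.6]
0.325 [550.7 108.8] [131.3  28.4  -0.7]
0.25 [562.4 103.2] [144.2  27.3  -0.8]
0.175 [574.6  98.5] [157.1  25.3  -0.9]
0.1 [587.1  94.7] [169.8  22.4  -1. ]
0.06 [593.9  93. ] [176.6  20.4  -1. ]
0.027 [599.6  91.8] [182.1  18.6  -1.1]
```

Call:
drive_tool([
  {"slide": [20,4,0],"yaw": 0,"fingers": 0},
  {"slide": [12,3,0],"yaw": 0,"fingers": 0},
  {"slide": [9,4,0],"yaw": 0,"fingers": 0},
  {"slide": [10,4,0],"yaw": 0,"fingers": 0},
  {"slide": [13,5,0],"yaw": 0,"fingers": 0},
  {"slide": [14,4,0],"yaw": 0,"fingers": 0},
  {"slide": [14,2,0],"yaw": 0,"fingers": 0},
  {"slide": [13,2,0],"yaw": 0,"fingers": 0},
])

```text
time: 3.6
tool_pos: [533.2, 122.9, 135.9]
tool_rot: [[0.866, -0.5, 0.0], [-0.5, -0.866, 0.0], [0.0, -0.0, -1.0]]
ft_force: [-0.6, 1.9, 0.4]
finger_gap: 0.4
finger_force: 0.6
```

Call:
drive_tool([
  {"slide": [13,1,0],"yaw": 0,"fingers": 0},
  {"slide": [13,0,0],"yaw": 0,"fingers": 0},
  {"slide": [13,-1,0],"yaw": 0,"fingers": 0},
  {"slide": [11,-2,0],"yaw": 0,"fingers": 0},
  {"slide": [0,0,0],"yaw": 0,"fingers": 0},
])

```text
time: 4.02
tool_pos: [578.4, 99.9, 135.7]
tool_rot: [[0.866, -0.501, 0.001], [-0.501, -0.866, -0.001], [0.001, -0.0, -1.0]]
ft_force: [-0.5, -0.4, 1.3]
finger_gap: 0.4
finger_force: 0.0
```

```bash
cat > door.py <<'E'
from h import *
s=state();print(s['time'],np.round(s['tool_pos'],1),'ft',np.round(s['ft_force'],1))
for n in('top','side'):
    p,W=cloud(n);cv2.imwrite(f'pics/{n}{s["time"]:.1f}.png',p);X,Y,Z=np.moveaxis(W,-1,0)
    H=np.array([633,271]);rr=np.hypot(X-H[0],Y-H[1])
    t=(Z>172)&(Z<187)&(X<640)&(rr<275)&(Y>0)&(Y<270)&(rr>60)&(np.hypot(X-s['tool_pos'][0],Y-s['tool_pos'][1])>45)
    if t.sum()<8: print(n,t.sum());continue
    P=W[t][:,:2];l=cv2.fitLine(P.astype(np.float32),cv2.DIST_HUBER,0,.01,.01).ravel();d=l[:2]*-np.sign(l[1])
    print(n,len(P),P.mean(0).round(1),'a-psi',np.arctan2(-d[0],-d[1]).round(3),'far',P[P[:,1].argmin()].round(1))
E
python3 door.py
```

```text
4.0167 [578.4  99.9 135.7] ft [-0.5 -0.4  1.3]
top 102 [603.9  35.2] a-psi 0.225 far [624.2   3.5]
side 122 [608.7 148.3] a-psi 0.13 far [585.7  15. ]
```

Call:
drive_tool([
  {"slide": [6,-2,0],"yaw": 0,"fingers": 0},
  {"slide": [6,-2,0],"yaw": 0,"fingers": 0},
  {"slide": [5,-2,0],"yaw": 0,"fingers": 0},
  {"slide": [3,-1,0],"yaw": 0,"fingers": 0},
  {"slide": [0,0,0],"yaw": 0,"fingers": 0},
])

```text
time: 4.53
tool_pos: [597.4, 97.1, 135.6]
tool_rot: [[0.866, -0.499, -0.0], [-0.499, -0.866, -0.0], [-0.0, 0.0, -1.0]]
ft_force: [0.1, -0.2, -1.0]
finger_gap: 0.7
finger_force: 0.0
```

```bash
python3 door.py
```

```text
4.5333 [597.4  97.1 135.6] ft [ 0.1 -0.2 -1. ]
top 113 [620.1  31.6] a-psi 0.053 far [639.9   3.6]
side 128 [619.9 152.5] a-psi 0.041 far [611.4  12.2]
```

Call:
drive_tool([
  {"slide": [3,-2,0],"yaw": 0,"fingers": 0},
  {"slide": [3,-1,0],"yaw": 0,"fingers": 0},
  {"slide": [2,-1,0],"yaw": 0,"fingers": 0},
  {"slide": [0,0,0],"yaw": 0,"fingers": 0},
])

```text
time: 4.97
tool_pos: [599.2, 96.9, 135.6]
tool_rot: [[0.866, -0.499, -0.019], [-0.499, -0.867, 0.0], [-0.016, 0.009, -1.0]]
ft_force: [-28.5, -0.6, 15.3]
finger_gap: 0.3
finger_force: 14.6
```

```bash
python3 door.py
```

```text
4.9667 [599.2  96.9 135.6] ft [-28.5  -0.6  15.3]
top 96 [621.   30.5] a-psi -0.043 far [633.4   3.5]
side 138 [620.6 146.2] a-psi 0.038 far [625.6   8.4]
```

Call:
drive_tool([
  {"slide": [-9,5,0],"yaw": 0,"fingers": 0},
  {"slide": [-17,10,0],"yaw": 0,"fingers": 0},
  {"slide": [-26,15,0],"yaw": 0,"fingers": 0},
  {"slide": [-26,15,-10],"yaw": 0,"fingers": 0},
  {"slide": [0,0,-30],"yaw": 0,"fingers": 0},
  {"slide": [0,0,-40],"yaw": 0,"fingers": 95},
  {"slide": [0,0,0],"yaw": 0,"fingers": 95},
])

```text
time: 5.65
tool_pos: [519.7, 96.7, 224.3]
tool_rot: [[0.866, -0.5, 0.015], [-0.5, -0.866, 0.001], [0.012, -0.008, -1.0]]
ft_force: [1.1, -0.2, 1.4]
finger_gap: 8.9
finger_force: 0.0
```

```bash
python3 door.py; cat > c.py <<'E'
import glob,cv2,os
f=sorted(glob.glob('pics/side*.png'),key=os.path.getmtime)[-1]
cv2.imwrite('pics/cs.png',cv2.resize(cv2.imread(f)[150:300,100:350],None,fx=3,fy=3,interpolation=cv2.INTER_CUBIC))
E
python3 c.py
```

```text
5.65 [519.7  96.7 224.3] ft [ 1.1 -0.2  1.4]
top 279 [623.3  90.6] a-psi 0.031 far [639.8   3.5]
side 166 [621.8 158.8] a-psi 0.002 far [630.  100.3]
```

View pics/cs.png

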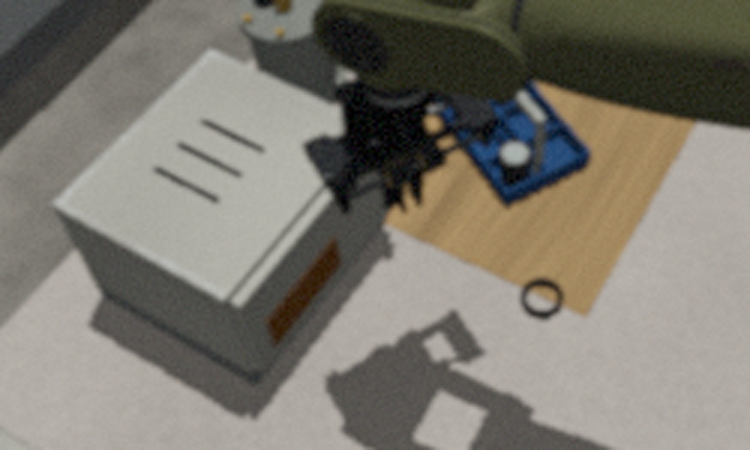

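The crop shows the door flush and parallel with the cabinet front at about (290,270) after I backed off, so it is home. Now I move to the carrier.

Call:
drive_tool([
  {"slide": [15,20,0],"yaw": 0,"fingers": 95},
  {"slide": [24,32,0],"yaw": 0,"fingers": 95},
  {"slide": [24,32,0],"yaw": 0,"fingers": 95},
  {"slide": [24,32,0],"yaw": 0,"fingers": 95},
  {"slide": [24,32,0],"yaw": 0,"fingers": 95},
  {"slide": [24,32,0],"yaw": 0,"fingers": 95},
  {"slide": [24,32,0],"yaw": 0,"fingers": 95},
  {"slide": [15,22,0],"yaw": 0,"fingers": 95},
])

```text
time: 6.42
tool_pos: [549.3, -196.6, 213.9]
tool_rot: [[0.865, -0.502, -0.002], [-0.502, -0.865, -0.0], [-0.001, 0.001, -1.0]]
ft_force: [-0.5, 1.1, -0.2]
finger_gap: 69.8
finger_force: 0.0
```

Call:
drive_tool([
  {"slide": [0,0,20],"yaw": 0,"fingers": 95},
  {"slide": [0,0,20],"yaw": 0,"fingers": 95},
  {"slide": [0,0,0],"yaw": 0,"fingers": 95},
  {"slide": [0,0,0],"yaw": 0,"fingers": 95},
])

```text
time: 6.75
tool_pos: [548.3, -192.8, 172.9]
tool_rot: [[0.866, -0.5, -0.005], [-0.5, -0.866, 0.002], [-0.005, 0.0, -1.0]]
ft_force: [-0.2, -0.2, 0.3]
finger_gap: 93.5
finger_force: 0.0
```

```bash
cat > g.py <<'E'
from h import *
s=state();T=np.array(s['tool_pos']);R=np.array(s['tool_rot']);print(s['time'],T.round(1),R.round(3).tolist(),s['finger_gap'])
p,W=cloud('wrist');cv2.imwrite('pics/w.png',p)
X,Y,Z=np.moveaxis(W,-1,0);t=(Z>100)&(Z<120)&(np.hypot(X-550,Y+190)<95)
P=W[t];r=cv2.minAreaRect(P[:,:2].astype(np.float32));print(t.sum(),r,np.median(P[:,2]))
for q in((550.2,-190.5),r[0]):
    q=np.array([*q,0])+5*np.array([.866,-.5,0]);D=q-T;D[2]=86-T[2];print(q,(R.T@D).round(1))
E
python3 g.py
```

```text
6.75 [ 548.3 -192.8  172.9] [[0.866, -0.5, -0.005], [-0.5, -0.866, 0.002], [-0.005, 0.0, -1.0]] 93.4952655185388
2218 ((562.7237548828125, -198.12136840820312), (12.014703750610352, 118.8003921508789), 60.09074020385742) 114.02018197589405
[ 554.53 -193.      0.  ] [ 5.9 -3.  86.9]
[ 567.05375488 -200.62136841    0.        ] [20.6 -2.7 86.8]
```

View pics/w.png

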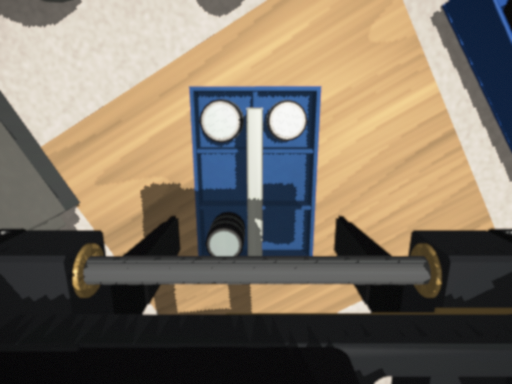

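The wrist view shows the bar at column 255, upright between the fingers, with its near end hidden by the gripper. The lateral offset from this view agrees with the fixed cameras. I descend and grip.

Call:
drive_tool([
  {"slide": [6,-3,10],"yaw": 0,"fingers": 95},
  {"slide": [0,0,20],"yaw": 0,"fingers": 95},
  {"slide": [0,0,20],"yaw": 0,"fingers": 95},
  {"slide": [0,0,15],"yaw": 0,"fingers": 95},
  {"slide": [0,0,12],"yaw": 0,"fingers": 95},
  {"slide": [0,0,9],"yaw": 0,"fingers": 95},
  {"slide": [0,0,0],"yaw": 0,"fingers": 95},
  {"slide": [0,0,0],"yaw": 0,"fingers": 95},
])

```text
time: 7.47
tool_pos: [556.7, -193.6, 89.8]
tool_rot: [[0.866, -0.5, 0.0], [-0.5, -0.866, -0.0], [0.0, -0.0, -1.0]]
ft_force: [0.2, -0.2, 0.5]
finger_gap: 95.0
finger_force: 0.0
```

Call:
drive_tool([
  {"slide": [-2,0,3],"yaw": 0,"fingers": 95},
  {"slide": [0,0,0],"yaw": 0,"fingers": 60},
  {"slide": [0,0,0],"yaw": 0,"fingers": 35},
  {"slide": [0,0,0],"yaw": 0,"fingers": 20},
  {"slide": [0,0,0],"yaw": 0,"fingers": 14},
  {"slide": [0,0,0],"yaw": 0,"fingers": 8},
  {"slide": [0,0,0],"yaw": 0,"fingers": 4},
  {"slide": [0,0,0],"yaw": 0,"fingers": 0},
], force=45)

```text
time: 8.13
tool_pos: [554.7, -192.7, 86.7]
tool_rot: [[0.866, -0.5, 0.0], [-0.5, -0.866, -0.0], [0.0, -0.0, -1.0]]
ft_force: [-0.6, 0.4, 0.6]
finger_gap: 53.8
finger_force: 0.0
```

Call:
drive_tool([
  {"slide": [0,0,0],"yaw": 0,"fingers": 0},
  {"slide": [0,0,0],"yaw": 0,"fingers": 0},
  {"slide": [0,0,0],"yaw": 0,"fingers": 0},
  {"slide": [0,0,0],"yaw": 0,"fingers": 0},
  {"slide": [0,0,0],"yaw": 0,"fingers": 0},
  {"slide": [0,0,0],"yaw": 0,"fingers": 0},
])

```text
time: 8.63
tool_pos: [554.6, -192.9, 86.7]
tool_rot: [[0.866, -0.5, -0.0], [-0.5, -0.866, -0.001], [-0.0, 0.001, -1.0]]
ft_force: [-3.1, -3.6, 2.7]
finger_gap: 13.7
finger_force: 2.5
```

Call:
drive_tool([
  {"slide": [0,0,0],"yaw": 0,"fingers": 0},
  {"slide": [0,0,0],"yaw": 0,"fingers": 0},
  {"slide": [0,0,0],"yaw": 0,"fingers": 0},
  {"slide": [0,0,0],"yaw": 0,"fingers": 0},
])

```text
time: 8.97
tool_pos: [554.5, -193.1, 86.7]
tool_rot: [[0.866, -0.5, -0.0], [-0.5, -0.866, -0.001], [0.0, 0.001, -1.0]]
ft_force: [-0.9, -3.7, 0.8]
finger_gap: 11.9
finger_force: 45.0
```

Call:
drive_tool([
  {"slide": [0,0,-2],"yaw": 0,"fingers": 0},
  {"slide": [0,0,-4],"yaw": 0,"fingers": 0},
  {"slide": [0,0,-5],"yaw": 0,"fingers": 0},
  {"slide": [0,0,-5],"yaw": 0,"fingers": 0},
  {"slide": [0,0,-4],"yaw": 0,"fingers": 0},
  {"slide": [0,0,0],"yaw": 0,"fingers": 0},
  {"slide": [0,0,0],"yaw": 0,"fingers": 0},
])

```text
time: 9.55
tool_pos: [555.0, -192.7, 107.2]
tool_rot: [[0.866, -0.5, 0.001], [-0.5, -0.866, -0.0], [0.001, -0.0, -1.0]]
ft_force: [0.2, -0.3, -6.5]
finger_gap: 11.6
finger_force: 45.0
```

```bash
cat > k.py <<'E'
from h import *
s=state();T=np.array(s['tool_pos']);print(s['time'],T.round(1),'ft',np.round(s['ft_force'],1),'M',np.round(s['moment'],2),s['finger_gap'],s['finger_force'])
c=T[:2]-5*np.array([.866,-.5]);u=np.array([.866,-.5]);v=np.array([.5,.866])
for n in('top','side'):
    p,W=cloud(n);cv2.imwrite(f'pics/lift_{n}_{s["time"]:.1f}.png',p);X,Y,Z=np.moveaxis(W,-1,0);b,g,r=np.moveaxis(p.astype(int),-1,0)
    dx,dy=X-c[0],Y-c[1];a,q=dx*u[0]+dy*u[1],dx*v[0]+dy*v[1]
    t=(b>1.5*r)&(b>g+15)&(abs(a)<100)&(abs(q)<70)
    for nm,k in(('floor',(Z<T[2]-86+12)),('all',Z<T[2]-86+40)):
        k=k&t&(Z>T[2]-86-15)
        if k.sum()>20:
            A=np.c_[a[k],q[k],np.ones(k.sum())];co=np.linalg.lstsq(A,Z[k],rcond=None)[0];print(n,nm,k.sum(),co.round(3))
E
python3 k.py
```

```text
9.55 [ 555.  -192.7  107.2] ft [ 0.2 -0.3 -6.5] M [ 0.06  0.08 -0.02] 11.631553061900988 44.99857306480408
side floor 337 [-4.0000e-03 -1.0000e-03  2.6572e+01]
side all 736 [-3.3000e-02  6.1000e-02  3.5394e+01]
```

Gripped at 45 N, carrying 6.5 N, and the floor slope is under 0.005. I lift the rest of the way.

Call:
drive_tool([
  {"slide": [0,0,-4],"yaw": 0,"fingers": 0},
  {"slide": [0,0,-8],"yaw": 0,"fingers": 0},
  {"slide": [0,0,-12],"yaw": 0,"fingers": 0},
  {"slide": [0,0,-15],"yaw": 0,"fingers": 0},
  {"slide": [0,0,-15],"yaw": 0,"fingers": 0},
  {"slide": [0,0,-12],"yaw": 0,"fingers": 0},
  {"slide": [0,0,-9],"yaw": 0,"fingers": 0},
  {"slide": [0,0,-5],"yaw": 0,"fingers": 0},
])

```text
time: 10.32
tool_pos: [555.5, -193.1, 189.3]
tool_rot: [[0.866, -0.5, 0.003], [-0.5, -0.866, -0.001], [0.003, -0.0, -1.0]]
ft_force: [0.8, -0.8, -5.6]
finger_gap: 11.4
finger_force: 45.0
```

Call:
drive_tool([
  {"slide": [0,0,0],"yaw": 0,"fingers": 0},
  {"slide": [0,0,0],"yaw": 0,"fingers": 0},
  {"slide": [0,0,0],"yaw": 0,"fingers": 0},
  {"slide": [0,0,0],"yaw": 0,"fingers": 0},
  {"slide": [0,0,0],"yaw": 0,"fingers": 0},
  {"slide": [0,0,0],"yaw": 0,"fingers": 0},
  {"slide": [0,0,0],"yaw": 0,"fingers": 0},
  {"slide": [0,0,0],"yaw": 0,"fingers": 0},
])

```text
time: 10.98
tool_pos: [554.6, -192.7, 186.4]
tool_rot: [[0.866, -0.5, -0.0], [-0.5, -0.866, 0.0], [-0.0, 0.0, -1.0]]
ft_force: [-0.1, -0.3, -6.3]
finger_gap: 11.7
finger_force: 45.0
```

Call:
drive_tool([
  {"slide": [0,0,0],"yaw": 0,"fingers": 0},
  {"slide": [0,0,0],"yaw": 0,"fingers": 0},
  {"slide": [0,0,0],"yaw": 0,"fingers": 0},
  {"slide": [0,0,0],"yaw": 0,"fingers": 0},
  {"slide": [0,0,0],"yaw": 0,"fingers": 0},
  {"slide": [0,0,0],"yaw": 0,"fingers": 0},
  {"slide": [0,0,0],"yaw": 0,"fingers": 0},
  {"slide": [0,0,0],"yaw": 0,"fingers": 0},
])

```text
time: 11.65
tool_pos: [554.7, -192.7, 186.7]
tool_rot: [[0.866, -0.5, -0.0], [-0.5, -0.866, -0.0], [0.0, 0.0, -1.0]]
ft_force: [0.3, -0.1, -5.5]
finger_gap: 11.5
finger_force: 45.0
```

Call:
drive_tool([
  {"slide": [0,0,0],"yaw": 0,"fingers": 0},
  {"slide": [0,0,0],"yaw": 0,"fingers": 0},
  {"slide": [0,0,0],"yaw": 0,"fingers": 0},
  {"slide": [0,0,0],"yaw": 0,"fingers": 0},
  {"slide": [0,0,0],"yaw": 0,"fingers": 0},
  {"slide": [0,0,0],"yaw": 0,"fingers": 0},
  {"slide": [0,0,0],"yaw": 0,"fingers": 0},
  {"slide": [0,0,0],"yaw": 0,"fingers": 0},
])

```text
time: 12.32
tool_pos: [554.7, -192.7, 186.7]
tool_rot: [[0.866, -0.5, -0.0], [-0.5, -0.866, 0.0], [-0.0, 0.0, -1.0]]
ft_force: [-0.1, 0.3, -4.9]
finger_gap: 11.7
finger_force: 45.0
```

Call:
drive_tool([
  {"slide": [0,0,0],"yaw": 0,"fingers": 0},
  {"slide": [0,0,0],"yaw": 0,"fingers": 0},
  {"slide": [0,0,0],"yaw": 0,"fingers": 0},
  {"slide": [0,0,0],"yaw": 0,"fingers": 0},
  {"slide": [0,0,0],"yaw": 0,"fingers": 0},
  {"slide": [0,0,0],"yaw": 0,"fingers": 0},
  {"slide": [0,0,0],"yaw": 0,"fingers": 0},
  {"slide": [0,0,0],"yaw": 0,"fingers": 0},
])

```text
time: 12.98
tool_pos: [554.7, -192.7, 186.7]
tool_rot: [[0.866, -0.5, 0.0], [-0.5, -0.866, -0.0], [0.0, -0.0, -1.0]]
ft_force: [0.9, 0.1, -6.2]
finger_gap: 11.8
finger_force: 45.0
```

```bash
python3 k.py; python3 -c "
import glob,cv2
cv2.imwrite('pics/fin.png',cv2.resize(cv2.imread(sorted(glob.glob('pics/lift_side_1*.png'))[-1])[110:300,110:370],None,fx=3,fy=3))"
```

```text
12.9833 [ 554.7 -192.7  186.7] ft [ 0.9  0.1 -6.2] M [0.   0.03 0.01] 11.811405533134824 44.998796582221985
top floor 48 [-1.90000e-02 -3.00000e-03  1.03475e+02]
top all 50 [-1.16000e-01 -8.90000e-02  1.01769e+02]
side floor 320 [-8.00000e-03  1.10000e-02  1.06453e+02]
side all 779 [-3.10000e-02  6.60000e-02  1.15943e+02]
```

View pics/fin.png

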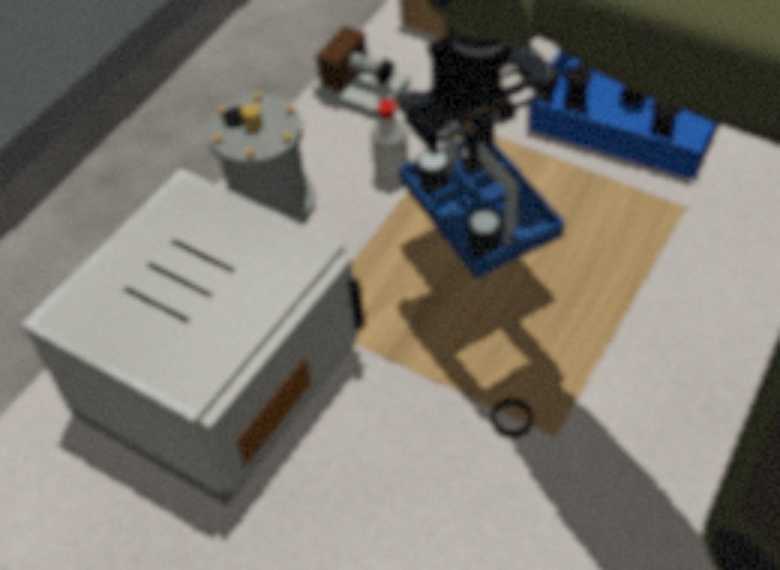

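The picture shows the door flush at (280,350) and the carrier in the air, level, at (480,210) with its barrels upright. The bottle and ring are undisturbed.

```bash
python3 -c "
from plant import *
print(sign_off())"
```

```text
the job is handed in; nothing more can be done
None
```

The door is shut and stayed flush after I backed off, and I handed the job in at about 13 s with the arm holding the carrier level about 100 mm above the bench; two barrels are visible upright, the gripper hides the third, and no verdict came back.

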